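# Lay out a boxed stapler on the photo turntable

### The job

Unpack the stapler for its sales photo: take the blue lid off its box and set it down on the blue tape mark of the turntable, mouth down as it came off, then take the stapler out and stand it upright on the orange tape mark; each lies along its strip, centred between the two crossbars, either way round. The turntable runs freely and is already set to the angle of the shot, so put the things down gently and do not turn it. Leave the box's base where it stands and the other things on the desk alone.

Things in the scene. Friction and masses are not known exactly. Their poses are not given: they have to be found in the camera images.
- lid: Box lid in blue cloth with a blank white label on top, open below, 54 wide (x) x 148 long (y) x 50 high mm, walls 3 mm, about 90 g. Origin: centre of its lower rim, z up. At first it stands over the stapler on the base's 4 mm plate, with 1.5 mm of play round an upstand. The stapler reaches 44 mm above the lid's rim: lift it straight up by 60 mm or more before moving sideways.
- stapler: Teal and black stapler, shut (does not open), 34 wide (x) x 126 long (y) x 44 high mm, about 0.21 kg. Origin: centre of its underside. Its teal top arm is 30 mm wide, from 28 to 44 mm up. Hidden under the lid at first, it stands lengthways in the base, underside 4 mm above the desk, with nearly 2 mm of play in the upstand, which reaches 10 mm above its underside; lift straight up.
- box_base: Grey base of the box, loose, a 54 x 148 x 4 mm plate with an upstand 45 x 139 mm on it (top 14 mm above the desk), 0.3 kg. Origin: centre of its underside, y along its length. It lies on the desk to the right of the turntable and is to stay there.
- disc_centre (a point): Centre of the top face of the turntable's disc: white, 280 mm diameter, degree ticks round its edge, dark rubber band on its rim; its flat top is 32 mm above the desk. The black foot below is fixed; a small black post with a red line, the angle pointer, stands beside the rim, level with the disc's top.
- disc (a joint): Angle of the disc in rad, counter-clockwise from above positive. It turns almost without friction (about 0.006 N m), does not spring back, and starts at a different angle each time; that angle is to be kept.
- rim_zero (a point): Point of the disc's top face 130 mm from its centre; it moves with the disc and so shows any turning. It lies on the line from the centre through the blue mark.
- blue_mark (a point): Middle of the blue tape mark, on the disc's top face, 60 mm from the disc's centre; y runs along the strip (160 mm long, with a 34 mm crossbar at either end), z up. The lid's place: the lid's length along y, its origin here.
- orange_mark (a point): Middle of the orange tape mark, on the disc's top face, 52 mm from the disc's centre, opposite the blue one; y runs along the strip (138 mm long, a 34 mm crossbar at either end), turned 25 degrees counter-clockwise from the blue strip, z up. The stapler's place: its length along y, its origin here.
- tape_roll: Roll of masking tape, 104 mm across, 25 mm high, lying beyond the box; loose, to be left alone. Origin: centre of its underside.
- mouse: White computer mouse, 105 x 58 x 34 mm, left of the turntable; loose, to be left alone. Origin: centre of its underside.

How it is judged (in metres and radians):
On the way, in this order (a step that is already met when the one before it is completed fails the run):
1. the lid stands released on the blue mark, along its strip, the disc still at its angle and the stapler still in the base (horizontal distance between lid and blue_mark below 0.02 m and angle between the y axis of lid and the y axis of blue_mark, either way round below 0.18 rad and z of lid in the frame of blue_mark between -0.004 and 0.005 m and angle between lid's own z axis and vertical below 0.06 rad and linear speed of lid below 0.03 m/s and contact force between the fingers and lid below 0.05 N and distance of rim_zero from where it was at the start of the episode below 0.016 m and velocity of joint disc between -0.1 and 0.1 rad/s and horizontal distance between stapler and box_base below 0.02 m), for 0.2 s.
2. the stapler stands released on the orange mark, along its strip, the disc still at its angle (horizontal distance between stapler and orange_mark below 0.02 m and angle between the y axis of stapler and the y axis of orange_mark, either way round below 0.18 rad and z of stapler in the frame of orange_mark between -0.004 and 0.005 m and angle between stapler's own z axis and vertical below 0.06 rad and linear speed of stapler below 0.03 m/s and contact force between the fingers and stapler below 0.05 N and distance of rim_zero from where it was at the start of the episode below 0.016 m and velocity of joint disc between -0.1 and 0.1 rad/s), for 0.2 s.
At the end, for the whole second after the job is handed in: Lid mouth down and stapler upright on the disc, each within 20 mm and 10 degrees of its mark (either way round), released, at rest; disc at rest within 7 degrees of its start (rim point within 16 mm); base flat within 30 mm of where it stood (all of step 2 and horizontal distance between lid and blue_mark below 0.02 m and angle between the y axis of lid and the y axis of blue_mark, either way round below 0.18 rad and z of lid in the frame of blue_mark between -0.004 and 0.005 m and angle between each of lid, box_base's own z axis and vertical below 0.06 rad and linear speed of lid below 0.03 m/s and contact force between the fingers and lid below 0.05 N and distance of box_base from where it was at the start of the episode below 0.03 m); the robot touches nothing.
It fails at once if the disc is turned by more than about 12 degrees (its rim point by 27 mm) (distance of rim_zero from where it was at the start of the episode above 0.027 m).
It fails at once if the lid or the stapler is pressed or knocked hard against the disc (over 40 N) (contact force between any of lid, stapler and disc above 40 N).
It fails at once if the lid or the stapler is dropped (moves faster than 0.45 m/s, a fall of about 10 mm, with no finger on it) ((linear speed of lid above 0.45 m/s and contact force between the fingers and lid below 0.05 N) or (linear speed of stapler above 0.45 m/s and contact force between the fingers and stapler below 0.05 N)).
It fails at once if the tape roll or the mouse is moved by more than 30 mm (distance of any of tape_roll, mouse from where it was at the start of the episode above 0.03 m).
It also fails if it takes over 72 s, if anything falls off the work surface, if the arm or the gripper's body presses on something with over 40 N, if the wrist force passes 120 N, or if a joint passes its speed limit or range.

### The arm

A 6-joint arm with a two-finger parallel gripper is mounted at the origin on a cart in front of the work surface, level with it; the furniture and walls round the work are solid. World frame = base frame: x ahead of the robot, y to its left, z up, the work surface at z = 0. Lengths are in mm, angles in rad, forces in N, time in s.
With the tool pointing down it reaches from about 275 to 1000 mm from the base axis. Payload 8.4 kg.
Tool frame: the origin (TCP) lies at the very end of the fingers, on their centre line; the grasp point (between the pads) lies 19 mm behind it (r.pinch_z is the distance from the TCP to the grasp point, in mm); z points along the fingers, y is the line along which they close (so a half turn about z gives the same grasp; the last joint's range is limited). The gripper opens to 85 mm and grips with 20 to 120 N. Pads are 22 mm wide; open, the fingers measure 114 mm over their backs; the gripper's body (76 mm by 85 mm) begins 54 mm behind the grasp point. The pads swing forward as they close: fully open they stand 13 mm farther back than shut.
Start: joints at [1.218, 0.353, 1.633, -0, 1.155, -0.002], TCP at [214.779, 586.939, 231.281] pointing down, gripper open.
Joint ranges: [-2.63, 2.63], [-0.92, 2.1], [0.06, 2.66], [-1.3, 4.44], [0, 2.69], [-3.02, 3.02]. Speed limits (rad/s): [2.22, 2.22, 2.79, 3.14, 3.14, 3.14].

### API

Orientations are given as [roll, pitch, yaw] about the fixed x, y, z axes, in that order (R = Rz(yaw) Ry(pitch) Rx(roll)).
In Python, from rig import r gives the robot as it stands.
- The arm moves only by the tool carry_out, never from a script. Its argument "series" is a list of rows, each a list of 7 numbers: the turn, a rotation vector about the tool's x, y, z as a fraction of full scale, then the shift along the tool's x, y, z as a fraction of full scale, then the gripper command: -1 is fully open, 1 is shut, values between are in proportion. A call has 1 to 8 rows; each row is the pose to reach, as a shift and turn from the pose commanded when the call began, along the tool's axes at that moment, turning the shorter way round; what a row does not reach only later rows make up. Full scale, the value 1, is 0.25 m for a shift and pi rad for a turn. A row lasts 1/8 s, in which the tool goes at most 62.5 mm and 10.7 degrees, less where a joint would pass 70% of its speed; a pose out of reach is approached as far as the arm can. A call with a number of a shift or a turn outside -1 to 1 is refused whole. A call with a gripper value outside its range is refused whole. The fingers move at their own pace and stop on an object; "force" is the grip in N (left out, the last holds). Time passes only in rows, so rows that repeat a pose let the fingers close. It gives the time, the measured TCP pose, the force, the opening and the grip force at its end, in the units of the state.
- r.sense(): the state, without advancing time (a new reading comes with each control period).
- r.grab_frame(name): name is "scene" or "top" or "wrist"; returns the picture (420x560x3 uint8, red, green, blue); there is no depth.
- r.get_calibration(name): a dict with "K" (3x3 intrinsics, pixels), "pose" (4x4, takes a point from camera to world coordinates). Camera axes: x right, y up, looking along -z (the intrinsics and any distortion apply to the point x, -y, -z); pixel columns grow to the right and rows downward; lengths in mm; the calibration is good to about 2 mm. A picture is of the moment at which its call begins: read the wrist's pose just before it. get_calibration takes no time and is no camera call; for the wrist camera it gives the pose at the moment of the call.
- r.sign_off(): hands the job in; it is judged then, once.
Trained networks look in the newest picture that a camera, given by its name, has taken for a name from the list of things; names that differ only in an ending like _2 or _b are one class to them, and where a whole thing is asked for, a point or a joint stands for the part that bears it (a point fixed in the world has none). Each returns a list of dicts, best first, with "score" (0 to 1); they miss things now and then, are a little off and sometimes report something else, mostly with a low value. They report only what shows in the picture. A call takes as long as a camera call.
- r.silhouettes(camera, label): "region" (420x560 bool, what is visible of it) and "position" ([row, column] in pixels, amid what is visible of it).
The state is a dict: "clock": time; "qpos": joint angles; "qvel": joint speeds; "joint_efforts": joint torques, N m; "eef_pos": TCP position; "tcp_rot": TCP orientation; "contact_force": force on the tool from outside, world axes, zero at the start; "wrist_torque": the same for the moment, N m; "opening": opening from 0.0 (shut) to 1.0 (fully open); "grasp_force": force on a finger pad.
Only numpy, scipy, OpenCV 4.12 (cv2) and the standard library are available. Lean on these libraries where they do the work, as an engineer would, in place of code of your own. Each camera call takes 0.05 s, during which the arm holds its last target. There are 200 camera calls.

## Working session

There is one attempt and no reset: what is moved stays moved. The work goes in short steps, Python scripts to look and compute and a tool call to move; the robot and the scene stay as the last step left them, time stands still between calls to the robot, and variables do not carry over. Pictures are saved under pics/ and viewed, at most 10 in all, crops included, and the job is handed in when it is done.

Besides the shell and the picture viewer there is one more tool, called after ">>>" as a command line: name --pt "numbers of a row" for each row, then --argument value for the rest. carry_out: Moves the arm, as the interface text tells. Its arguments: {"type":"object","properties":{"series":{"type":"array"},"force":{"type":"number"}},"required":["series"]}

```bash
ls; mkdir -p pics
python3 - <<'E'
from rig import r
import cv2,numpy as np
s=r.sense();print({k:np.round(v,3) for k,v in s.items()})
im=[r.grab_frame(n) for n in("top","scene")]
for n,i in zip(("top","scene"),im):
    cv2.imwrite(f"pics/{n}0.png",i[:,:,::-1]); c=r.get_calibration(n);print(n,np.round(c["K"],1).tolist(),np.round(c["pose"],3).tolist(),[k for k in c])
E
```

```text
pics
{'clock': np.float64(0.0), 'qpos': array([ 1.218,  0.354,  1.634,  0.   ,  1.155, -0.002]), 'qvel': array([ 0.   ,  0.   , -0.001, -0.001, -0.001,  0.   ]), 'joint_efforts': array([ 0.0000e+00, -6.0524e+01, -3.4208e+01,  0.0000e+00,  9.0000e-03,
        0.0000e+00]), 'eef_pos': array([214.609, 586.496, 230.559]), 'tcp_rot': array([-3.14 , -0.   ,  2.791]), 'contact_force': array([-0.083, -0.161,  0.662]), 'wrist_torque': array([-0.008, -0.064, -0.011]), 'grasp_force': np.float64(0.0), 'opening': np.float64(0.997)}
top [[486.1, 0.0, 283.7], [0.0, 486.1, 206.1], [0.0, 0.0, 1.0]] [[-0.006, 0.992, -0.125, 425.061], [-1.0, -0.008, -0.013, 105.156], [-0.014, 0.125, 0.992, 1289.255], [0.0, 0.0, 0.0, 1.0]] ['K', 'pose']
scene [[384.4, 0.0, 271.2], [0.0, 384.4, 208.1], [0.0, 0.0, 1.0]] [[0.856, 0.256, -0.45, 137.693], [-0.517, 0.442, -0.733, -601.608], [0.011, 0.86, 0.51, 538.501], [0.0, 0.0, 0.0, 1.0]] ['K', 'pose']
```

View pics/top0.png

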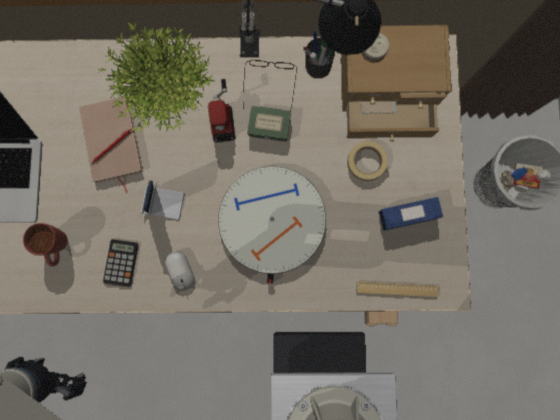

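View pics/scene0.png

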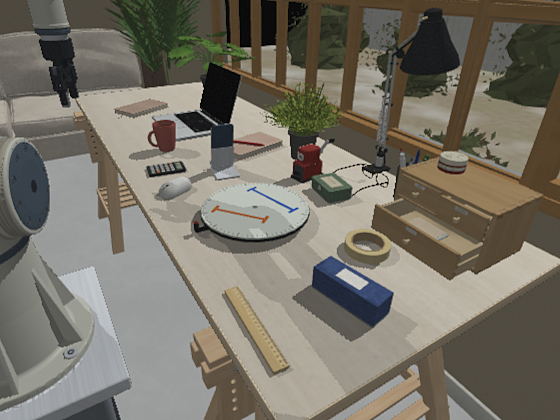

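The top view shows the disc at about (272,219), the blue mark at (267,196), the orange mark at (276,238) and the lid at (411,214), long side nearly horizontal. The scene view shows the lid at (352,290) and both marks.

```bash
cat > h.py <<'E'
from rig import r
import cv2,numpy as np
from scipy.optimize import minimize
def proj(c,P):
    T=np.linalg.inv(c["pose"]);p=(T[:3,:3]@np.asarray(P,float).T).T+T[:3,3]
    u=np.c_[p[:,0],-p[:,1],-p[:,2]]@c["K"].T
    return u[:,:2]/u[:,2:]
def back(c,uv,z):
    uv=np.asarray(uv,float);d=np.c_[uv,np.ones(len(uv))]@np.linalg.inv(c["K"]).T
    d=(d*[1,-1,-1])@c["pose"][:3,:3].T;o=c["pose"][:3,3]
    return o+d*((z-o[2])/d[:,2])[:,None]
def tape(c,im,lo,hi,z=32,near=None,rad=150):
    m=cv2.inRange(cv2.cvtColor(im,cv2.COLOR_RGB2HSV),lo,hi)
    v,u=np.nonzero(m);P=back(c,np.c_[u,v],z)[:,:2]
    P=P[np.hypot(*(P-near).T)<rad]
    (cx,cy),(w,h),a=cv2.minAreaRect(P.astype(np.float32))
    mu=P.mean(0);e=np.linalg.eigh(np.cov((P-mu).T))[1][:,1]
    return len(P),np.round([cx,cy,w,h],1),np.round(mu,1),round(float(np.degrees(np.arctan2(e[1],e[0]))%180),1)
BLUE=((105,120,40),(128,255,255));OR=((3,120,80),(18,255,255))
def boxfit(c,mask,x0,W,L,z0,z1):
    def cost(x):
        cs,sn=np.cos(x[2]),np.sin(x[2])
        P=[[x[0]+cs*a-sn*b,x[1]+sn*a+cs*b,z] for a in(-W/2,W/2) for b in(-L/2,L/2) for z in(z0,z1)]
        h=cv2.convexHull(((proj(c,P)*4+1.5)*16).astype(np.int32))
        m=np.zeros((1680,2240),np.uint8);cv2.fillConvexPoly(m,h,1,shift=4)
        M=big;return 1-(m&M).sum()/(m|M).sum()
    big=cv2.resize(mask.astype(np.uint8),(2240,1680),interpolation=cv2.INTER_NEAREST)
    s=minimize(cost,x0,method="Nelder-Mead",options=dict(initial_simplex=np.array(x0)+np.array([[0,0,0],[8,0,0],[0,8,0],[0,0,.1]]),maxiter=80))
    return np.round(s.x,3),round(s.fun,3)
E
python3 - <<'E'
from h import *
for n in("top","scene"):
    im=r.grab_frame(n);c=r.get_calibration(n)
    D=r.silhouettes(n,"disc_centre")
    d0=back(c,[[272,219]],32)[0,:2] if n=="top" else back(c,[[255,210]],32)[0,:2]
    print(n,"disc",d0.round())
    if D:
        m=D[0]["region"].astype(np.uint8);ct=max(cv2.findContours(m,0,2)[0],key=cv2.contourArea)[:,0]
        P=back(c,ct,26)[:,:2].astype(np.float32);print("circ",D[0]["score"],cv2.minEnclosingCircle(P))
    print("B",tape(c,im,*BLUE,near=d0));print("O",tape(c,im,*OR,near=d0))
    S=r.silhouettes(n,"lid");print([(s["score"],s["position"],s["region"].sum()) for s in S])
    if S:
        l0=back(c,[S[0]["position"][::-1]],30)[0]
        print(boxfit(c,S[0]["region"],[l0[0],l0[1],.12],54,148,4,54))
for n in("mouse","tape_roll"):
    S=r.silhouettes("top",n);c=r.get_calibration("top");print(n,[back(c,[s["position"][::-1]],15)[0].round() for s in S[:1]])
E
```

```text
top disc [550. 152.]
circ 0.67 ((538.8916625976562, 146.79373168945312), 153.93960571289062)
B (142, array([609.5, 166.9,  27.6, 164.3]), array([609.4, 168.7]), 103.4)
O (169, array([500.8, 140.8,  31.3, 143.2]), array([501. , 140.6]), 128.2)
[(0.91, [212.1, 410.8], np.int64(1299)), (0.6, [270.7, 182.0], np.int64(827))]
(array([ 5.61451e+02, -2.05285e+02,  2.17000e-01]), np.float64(0.051))
scene disc [543. 138.]
B (88, array([608.8, 168.3,  29.6, 165.7]), array([610.5, 164.5]), 103.3)
O (106, array([487.9, 149.2,  76.7, 167.5]), array([501.2, 140.9]), 129.4)
[(0.89, [291.4, 355.1], np.int64(3028))]
(array([ 5.61032e+02, -2.06647e+02,  2.02000e-01]), np.float64(0.043))
mouse [array([411., 392.,  15.])]
tape_roll [array([746., -84.,  15.])]
```

>>> carry_out --pt "0 0 0 -0.4 -0.42 0 -1" --pt "0 0 0 -0.8 -0.832 0 -1" --pt "0 0 0 -0.8 -0.832 0 -1" --pt "0 0 0 -0.8 -0.832 0 -1" --pt "0 0 0 -0.8 -0.832 0 -1" --pt "0 0 0 -0.8 -0.832 0 -1"

```text
clock: 1.25
eef_pos: [331.8, 320.8, 231.5]
tcp_rot: [-3.142, 0.0, 2.788]
contact_force: [0.1, 0.6, -0.1]
opening: 0.999
grasp_force: 0.0
```

>>> carry_out --pt "0 0 0 -0.4 -0.42 0 -1" --pt "0 0 0 -0.8 -0.832 0 -1" --pt "0 0 0 -0.8 -0.832 0 -1" --pt "0 0 0 -0.8 -0.832 0 -1" --pt "0 0 0 -0.8 -0.832 0 -1" --pt "0 0 0 -0.8 -0.832 0 -1"

```text
clock: 2.0
eef_pos: [448.7, 57.6, 231.4]
tcp_rot: [3.141, 0.001, 2.788]
contact_force: [-0.2, -0.2, -0.8]
opening: 0.998
grasp_force: 0.0
```

>>> carry_out --pt "0 0 0.16 -0.4 -0.42 0 -1" --pt "0 0 0.322 -0.792 -0.834 0.1 -1" --pt "0 0 0.322 -0.792 -0.834 0.1 -1" --pt "0 0 0.322 -0.792 -0.834 0.1 -1" --pt "0 0 0.322 -0.792 -0.834 0.1 -1" --pt "0 0 0.322 -0.792 -0.834 0.1 -1" --pt "0 0 0.322 -0.792 -0.834 0.1 -1" --pt "0 0 0.322 -0.792 -0.834 0.1 -1"

```text
clock: 3.0
eef_pos: [562.0, -203.7, 206.3]
tcp_rot: [3.142, -0.0, 1.782]
contact_force: [0.3, -0.1, 0.3]
opening: 1.0
grasp_force: 0.0
```

>>> carry_out --pt "0 0 0 -0.008 -0.005 0.2 -1" --pt "0 0 0 -0.008 -0.005 0.35 -1" --pt "0 0 0 -0.008 -0.005 0.5 -1" --pt "0 0 0 -0.008 -0.005 0.6 -1" --pt "0 0 0 -0.008 -0.005 0.67 -1" --pt "0 0 0 -0.008 -0.005 0.72 -1" --pt "0 0 0 -0.008 -0.005 0.745 -1" --pt "0 0 0 -0.008 -0.005 0.745 -1"

```text
clock: 4.0
eef_pos: [561.1, -207.2, 20.2]
tcp_rot: [3.141, 0.0, 1.779]
contact_force: [-0.2, -0.1, 0.7]
opening: 0.997
grasp_force: 0.0
```

>>> carry_out --force 25 --pt "0 0 0 0 0 0 -0.2" --pt "0 0 0 0 0 0 0.1" --pt "0 0 0 0 0 0 0.3" --pt "0 0 0 0 0 0 0.6" --pt "0 0 0 0 0 0 1" --pt "0 0 0 0 0 0 1" --pt "0 0 0 0 0 0 1" --pt "0 0 0 0 0 0 1"

```text
clock: 5.0
eef_pos: [561.4, -207.5, 20.8]
tcp_rot: [3.141, 0.001, 1.779]
contact_force: [-0.7, 0.2, 6.7]
opening: 0.626
grasp_force: 27.4
```

>>> carry_out --pt "0 0 0 0 0 -0.03 1" --pt "0 0 0 0 0 -0.1 1" --pt "0 0 0 0 0 -0.2 1" --pt "0 0 0 0 0 -0.32 1" --pt "0 0 0 0 0 -0.44 1" --pt "0 0 0 0 0 -0.52 1" --pt "0 0 0 0 0 -0.56 1" --pt "0 0 0 0 0 -0.56 1"

```text
clock: 6.0
eef_pos: [561.2, -207.3, 160.9]
tcp_rot: [3.14, 0.001, 1.779]
contact_force: [0.0, -0.2, -0.3]
opening: 0.632
grasp_force: 26.7
```

Run:
```python
from h import *
s=r.sense();print(s["eef_pos"],s["tcp_rot"],s["contact_force"],s["opening"])
for n in("top","scene"):
    im=r.grab_frame(n);c=r.get_calibration(n);cv2.imwrite(f"pics/{n}1.png",im[:,:,::-1])
    for k in("lid","stapler"):
        S=r.silhouettes(n,k);print(n,k,[(x["score"],x["position"],x["region"].sum()) for x in S[:2]])
i=np.vstack([cv2.imread("pics/top1.png")[140:300,200:480],cv2.imread("pics/scene1.png")[180:340,200:480]]);cv2.imwrite("pics/c1.png",cv2.resize(i,None,fx=1.8,fy=1.8))
```

```text
[ 561.22812733 -207.34555619  160.92694663] [3.14041305e+00 7.62386669e-04 1.77924834e+00] [ 0.04919147 -0.23990814 -0.26983792] 0.6316137116321143
top lid [(0.78, [208.4, 407.7], np.int64(808))]
top stapler [(0.49, [221.4, 385.9], np.int64(74))]
scene lid [(0.66, [211.4, 255.7], np.int64(5089)), (0.65, [232.4, 369.5], np.int64(2884))]
scene stapler [(0.67, [255.6, 357.4], np.int64(255)), (0.65, [290.6, 352.5], np.int64(1509))]
```

View pics/c1.png

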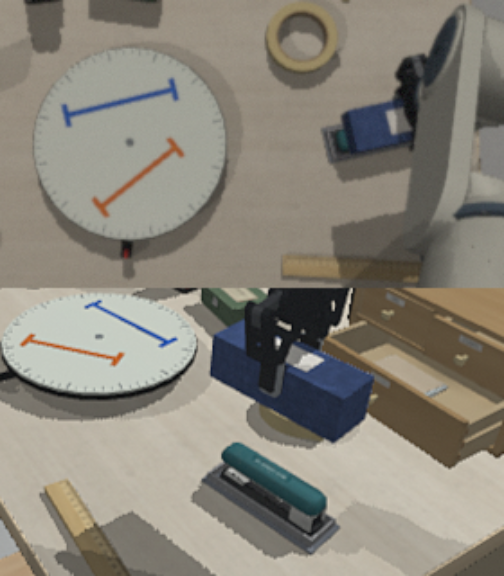

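The crop shows the lid held level in the gripper and the stapler still standing in its base; the disc is undisturbed.

>>> carry_out --pt "0 0 0 0.08 0.028 0 1" --pt "0 0 0 0.2 0.07 0 1" --pt "0 0 0 0.34 0.119 0 1" --pt "0 0 0 0.48 0.168 0 1" --pt "0 0 0 0.6 0.21 0 1" --pt "0 0 0 0.68 0.238 0 1" --pt "0 0 0 0.712 0.249 0 1" --pt "0 0 0 0.712 0.249 0 1"

```text
clock: 7.3
eef_pos: [585.0, -20.0, 159.9]
tcp_rot: [-3.141, 0.0, 1.78]
contact_force: [0.5, -0.2, -0.7]
opening: 0.629
grasp_force: 26.7
```

>>> carry_out --pt "0 0 0 0.08 0.028 0 1" --pt "0 0 -0.002 0.2 0.07 0 1" --pt "0 0 -0.004 0.34 0.119 0 1" --pt "0 0 -0.006 0.48 0.168 0 1" --pt "0 0 -0.008 0.6 0.21 0 1" --pt "0 0 -0.008 0.68 0.238 0 1" --pt "0 0 -0.008 0.712 0.249 0 1" --pt "0 0 -0.008 0.712 0.249 0 1"

```text
clock: 8.3
eef_pos: [609.0, 166.7, 159.9]
tcp_rot: [-3.141, 0.0, 1.805]
contact_force: [-0.1, -0.6, -0.7]
opening: 0.627
grasp_force: 26.7
```

Run:
```python
from h import *
s=r.sense();print(s["eef_pos"],s["tcp_rot"],s["contact_force"],s["opening"])
for n in("top","scene"):
    im=r.grab_frame(n);c=r.get_calibration(n)
    S=r.silhouettes(n,"lid");print(n,[(x["score"],x["position"],x["region"].sum()) for x in S[:2]])
    for x in S[:1]:
        z=s["eef_pos"][2]-16.5
        m=np.zeros((420,560),np.uint8);p=np.argwhere(x["region"])[:,::-1].astype(np.int32)
        cv2.fillConvexPoly(m,cv2.convexHull(p),1)
        print(boxfit(c,m,[s["eef_pos"][0],s["eef_pos"][1],.23],54,148,z,z+50))
    if n=="scene":
        S=r.silhouettes(n,"stapler");print([(x["score"],x["position"],x["region"].sum()) for x in S[:2]])
        if S: print("st",boxfit(c,S[0]["region"],[561,-206,.2],32,126,4,48))
        S=r.silhouettes(n,"box_base")
        if S:
            print("base",S[0]["score"]);m=np.zeros((420,560),np.uint8);cv2.fillConvexPoly(m,cv2.convexHull(np.argwhere(S[0]["region"])[:,::-1].astype(np.int32)),1)
            print(boxfit(c,m,[561,-206,.2],54,148,0,4))
```

```text
[609.03319551 166.68891082 159.89957342] [-3.14128928e+00  2.33138765e-04  1.80456321e+00] [-0.13793751 -0.60334814 -0.71721233] 0.6274439946099314
top [(0.62, [147.6, 369.6], np.int64(797)), (0.59, [195.9, 256.9], np.int64(633))]
(array([6.09033e+02, 1.66689e+02, 2.30000e-01]), np.float64(1.0))
scene [(0.72, [156.5, 281.6], np.int64(1132))]
(array([6.09735e+02, 1.65047e+02, 1.93000e-01]), np.float64(0.082))
[(0.74, [290.6, 353.2], np.int64(1552)), (0.29, [213.8, 255.6], np.int64(5197))]
st (array([ 5.62101e+02, -2.05516e+02,  8.20000e-02]), np.float64(0.173))
base 0.94
(array([ 5.60694e+02, -2.06458e+02,  2.23000e-01]), np.float64(0.096))
```

>>> carry_out --pt "0 0 0 0 0 0.05 1" --pt "0 0 0 0 0 0.13 1" --pt "0 0 0 0 0 0.22 1" --pt "0 0 0 0 0 0.3 1" --pt "0 0 0 0 0 0.36 1" --pt "0 0 0 0 0 0.4 1" --pt "0 0 0 0 0 0.416 1" --pt "0 0 0 0 0 0.416 1"

```text
clock: 9.6
eef_pos: [609.3, 166.9, 56.2]
tcp_rot: [3.141, 0.0, 1.804]
contact_force: [0.0, -0.1, -0.7]
opening: 0.629
grasp_force: 26.7
```

>>> carry_out --pt "0 0 0 0 0 0.004 1" --pt "0 0 0 0 0 0.008 1" --pt "0 0 0 0 0 0.012 1" --pt "0 0 0 0 0 0.016 1" --pt "0 0 0 0 0 0.018 1" --pt "0 0 0 0 0 0.018 1"

```text
clock: 10.35
eef_pos: [609.1, 166.8, 51.5]
tcp_rot: [-3.141, 0.0, 1.804]
contact_force: [0.7, -0.3, -0.8]
opening: 0.631
grasp_force: 26.7
```

>>> carry_out --pt "0 0 0 0 0 0.003 1" --pt "0 0 0 0 0 0.006 1" --pt "0 0 0 0 0 0.008 1" --pt "0 0 0 0 0 0.008 1"

```text
clock: 10.85
eef_pos: [609.1, 166.8, 49.5]
tcp_rot: [-3.142, 0.0, 1.804]
contact_force: [0.4, 0.7, -1.1]
opening: 0.627
grasp_force: 26.7
```

>>> carry_out --pt "0 0 0 0 0 0.002 1" --pt "0 0 0 0 0 0.004 1" --pt "0 0 0 0 0 0.004 1"

```text
clock: 11.22
eef_pos: [609.1, 166.8, 48.8]
tcp_rot: [3.141, 0.0, 1.804]
contact_force: [-1.3, -0.1, 3.2]
opening: 0.631
grasp_force: 27.0
```

>>> carry_out --pt "0 0 0 0 0 0.002 1" --pt "0 0 0 0 0 0.004 1" --pt "0 0 0 0 0 0.004 1"

```text
clock: 11.6
eef_pos: [609.1, 166.8, 48.7]
tcp_rot: [3.141, 0.0, 1.804]
contact_force: [-5.4, -1.9, 13.6]
opening: 0.629
grasp_force: 28.3
```

>>> carry_out --pt "0 0 0 0 0 -0.004 1" --pt "0 0 0 0 0 -0.004 1" --pt "0 0 0 0 0 -0.004 0" --pt "0 0 0 0 0 -0.004 -0.25" --pt "0 0 0 0 0 -0.004 -0.35" --pt "0 0 0 0 0 -0.004 -0.5" --pt "0 0 0 0 0 -0.004 -0.7" --pt "0 0 0 0 0 -0.004 -0.7"

```text
clock: 12.6
eef_pos: [609.1, 166.8, 48.4]
tcp_rot: [-3.141, 0.0, 1.804]
contact_force: [0.3, -0.8, 0.2]
opening: 0.845
grasp_force: 0.0
```

Run:
```python
from h import *
s=r.sense();print(s["eef_pos"],s["tcp_rot"],s["contact_force"],s["opening"])
im=r.grab_frame("top");sc=r.grab_frame("scene");cv2.imwrite("pics/c2.png",cv2.resize(np.vstack([im[140:300,200:480],sc[120:280,150:430]]),None,fx=1.8,fy=1.8)[:,:,::-1])
print(tape(r.get_calibration("top"),im,*OR,near=np.array([501,141]),rad=85))
print(tape(r.get_calibration("scene"),sc,*OR,near=np.array([501,141]),rad=85))
```

```text
[609.07322001 166.80414016  48.41919656] [-3.14146682e+00  7.83445277e-07  1.80432533e+00] [ 0.31751149 -0.79573145  0.1964626 ] 0.8452113758376044
(0, array([0., 0., 0., 0.]), array([nan, nan]), nan)
(105, array([500.6, 142.5,  30.2, 144.3]), array([502. , 140.8]), 128.4)h.py:17: RuntimeWarning: Mean of empty slice.
  mu=P.mean(0);e=np.linalg.eigh(np.cov((P-mu).T))[1][:,1]
  ret = um.true_divide(
  avg = a.mean(axis, **keepdims_kw)
h.py:17: RuntimeWarning: Degrees of freedom <= 0 for slice
  mu=P.mean(0);e=np.linalg.eigh(np.cov((P-mu).T))[1][:,1]
  c *= np.true_divide(1, fact)
  c *= np.true_divide(1, fact)
```

View pics/c2.png

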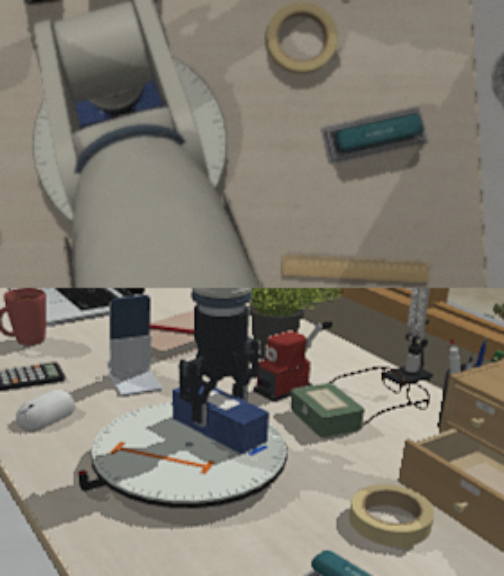

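The lid stands on the blue mark with the fingers clear; orange strip is unchanged, so the disc has not turned.

>>> carry_out --pt "0 0 0 0 0 -0.02 -0.7" --pt "0 0 0 0 0 -0.08 -0.7" --pt "0 0 0 0 0 -0.2 -0.7" --pt "0 0 0 0 0 -0.32 -0.7" --pt "0 0 0 0 0 -0.44 -0.7" --pt "0 0 0 0 0 -0.52 -0.7" --pt "0 0 0 0 0 -0.52 -0.7"

```text
clock: 13.58
eef_pos: [610.4, 167.2, 181.3]
tcp_rot: [3.137, -0.0, 1.804]
contact_force: [-0.0, -0.3, -0.2]
opening: 0.852
grasp_force: 0.0
```

Run:
```python
from h import *
s=r.sense();print(s["eef_pos"],s["tcp_rot"],s["contact_force"],s["opening"])
TE=((75,60,20),(100,255,255))
for n in("top","scene"):
    im=r.grab_frame(n);c=r.get_calibration(n)
    print(n,"teal",tape(c,im,*TE,z=47 if n=="top" else 40,near=np.array([561,-206]),rad=90))
    S=r.silhouettes(n,"stapler");print([(x["score"],x["position"],x["region"].sum()) for x in S[:2]])
    S=r.silhouettes(n,"box_base")
    if S:
        m=np.zeros((420,560),np.uint8);cv2.fillConvexPoly(m,cv2.convexHull(np.argwhere(S[0]["region"])[:,::-1].astype(np.int32)),1)
        print("base",S[0]["score"],boxfit(c,m,[561,-206,.2],54,148,0,4))
    S=r.silhouettes(n,"lid")
    if S: print("lid",S[0]["score"],S[0]["position"],boxfit(c,S[0]["region"],[609,167,.23],54,148,32,82))
```

```text
[610.37663054 167.16104775 181.29454504] [ 3.13714214e+00 -1.24233707e-04  1.80434948e+00] [-0.0244079  -0.30901112 -0.15739987] 0.8517871266430542
top teal (561, array([ 560.9, -202.6,   31.2,  124.1]), array([ 561.2, -202.9]), 102.1)
[(0.71, [216.5, 407.8], np.int64(679))]
base 0.88 (array([ 5.61260e+02, -2.04912e+02,  2.07000e-01]), np.float64(0.038))
lid 0.22 [214.3, 282.8] (array([5.61863e+02, 1.64810e+02, 4.14000e-01]), np.float64(0.747))
scene teal (861, array([ 560.4, -206.6,   38.5,  127.1]), array([ 560.9, -209.9]), 100.5)
[(0.62, [291.8, 354.9], np.int64(1463))]
base 0.66 (array([ 5.59710e+02, -2.06978e+02,  2.23000e-01]), np.float64(0.096))
lid 0.85 [190.0, 271.2] (array([6.09464e+02, 1.67763e+02, 2.09000e-01]), np.float64(0.058))
```

>>> carry_out --pt "0 0 0 -0.1 -0.038 0 -0.7" --pt "0 0 0 -0.3 -0.114 0 -0.7" --pt "0 0 0 -0.5 -0.19 0 -0.7" --pt "0 0 0 -0.65 -0.246 0 -0.7" --pt "0 0 0 -0.702 -0.266 0 -0.7" --pt "0 0 0 -0.702 -0.266 0 -0.7"

```text
clock: 14.72
eef_pos: [585.0, -19.6, 178.4]
tcp_rot: [-3.141, -0.0, 1.803]
contact_force: [1.2, -0.1, 0.4]
opening: 0.851
grasp_force: 0.0
```

>>> carry_out --pt "0 0 0 -0.1 -0.038 0 -0.7" --pt "0 0 0.002 -0.3 -0.114 0 -0.7" --pt "0 0 0.004 -0.5 -0.19 0 -0.7" --pt "0 0 0.007 -0.65 -0.246 0 -0.7" --pt "0 0 0.007 -0.702 -0.266 0 -0.7" --pt "0 0 0.007 -0.702 -0.266 0 -0.7" --pt "0 0 0.007 -0.702 -0.266 0 -0.7"

```text
clock: 15.6
eef_pos: [561.3, -203.8, 178.4]
tcp_rot: [-3.142, -0.001, 1.784]
contact_force: [0.2, 0.7, -0.2]
opening: 0.848
grasp_force: 0.0
```

>>> carry_out --pt "0 0 0 -0.007 0 0.1 -0.7" --pt "0 0 0 -0.007 0 0.25 -0.7" --pt "0 0 0 -0.007 0 0.4 -0.7" --pt "0 0 0 -0.007 0 0.5 -0.7" --pt "0 0 0 -0.007 0 0.57 -0.7" --pt "0 0 0 -0.007 0 0.61 -0.7" --pt "0 0 0 -0.007 0 0.634 -0.7" --pt "0 0 0 -0.007 0 0.634 -0.7"

```text
clock: 16.6
eef_pos: [561.5, -207.2, 20.2]
tcp_rot: [3.141, 0.0, 1.782]
contact_force: [-0.4, -0.4, -0.8]
opening: 0.849
grasp_force: 0.0
```

>>> carry_out --force 40 --pt "0 0 0 0 0 0 -0.3" --pt "0 0 0 0 0 0 0" --pt "0 0 0 0 0 0 0.3" --pt "0 0 0 0 0 0 0.5" --pt "0 0 0 0 0 0 0.8" --pt "0 0 0 0 0 0 1" --pt "0 0 0 0 0 0 1" --pt "0 0 0 0 0 0 1"

```text
clock: 17.6
eef_pos: [561.5, -207.3, 20.6]
tcp_rot: [3.141, 0.0, 1.782]
contact_force: [-1.6, 0.6, 4.9]
opening: 0.341
grasp_force: 39.5
```

>>> carry_out --pt "0 0 0 0 0 -0.02 1" --pt "0 0 0 0 0 -0.05 1" --pt "0 0 0 0 0 -0.1 1" --pt "0 0 0 0 0 -0.2 1" --pt "0 0 0 0 0 -0.34 1" --pt "0 0 0 0 0 -0.48 1" --pt "0 0 0 0 0 -0.58 1" --pt "0 0 0 0 0 -0.58 1"

```text
clock: 18.6
eef_pos: [562.7, -207.6, 167.6]
tcp_rot: [3.138, 0.003, 1.782]
contact_force: [-0.2, 1.1, -2.7]
opening: 0.344
grasp_force: 40.0
```

Run:
```python
from h import *
s=r.sense();print(s["eef_pos"],s["tcp_rot"],s["contact_force"],s["wrist_torque"],s["opening"])
im=r.grab_frame("top");sc=r.grab_frame("scene");cv2.imwrite("pics/c3.png",cv2.resize(np.vstack([im[140:300,200:480],sc[180:340,180:460]]),None,fx=1.8,fy=1.8)[:,:,::-1])
print(tape(r.get_calibration("top"),im,*OR,near=np.array([501,141]),rad=85))
print(tape(r.get_calibration("scene"),sc,*OR,near=np.array([501,141]),rad=85))
```

```text
[ 562.67376602 -207.64282145  167.6224683 ] [3.13764116e+00 2.52610541e-03 1.78236552e+00] [-0.15694252  1.0784458  -2.65019119] [ 0.02334908 -0.0087661   0.06909198] 0.343821084531538
(165, array([501.6, 141.3,  31.2, 143.7]), array([500.5, 141.5]), 128.2)
(104, array([500.6, 142.6,  30.2, 144.3]), array([501.3, 141.9]), 128.3)
```

View pics/c3.png

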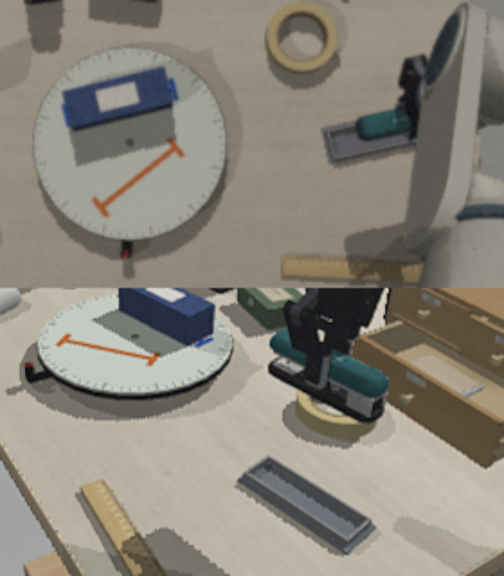

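The crop shows the stapler held level, the empty base left in place, and the lid centred on the blue mark.

>>> carry_out --pt "0 0 0 0.08 0.003 0 1" --pt "0 0 0 0.2 0.008 0 1" --pt "0 0 0 0.34 0.014 0 1" --pt "0 0 0 0.48 0.02 0 1" --pt "0 0 0 0.6 0.025 0 1" --pt "0 0 0 0.68 0.028 0 1" --pt "0 0 0 0.704 0.029 0 1" --pt "0 0 0 0.704 0.029 0 1"

```text
clock: 19.7
eef_pos: [531.4, -33.5, 164.8]
tcp_rot: [-3.141, 0.0, 1.783]
contact_force: [0.3, -0.0, -2.3]
opening: 0.34
grasp_force: 40.0
```

>>> carry_out --pt "0 0 -0.015 0.08 0.003 0 1" --pt "0 0 -0.04 0.2 0.008 0 1" --pt "0 0 -0.07 0.34 0.014 0 1" --pt "0 0 -0.1 0.48 0.02 0 1" --pt "0 0 -0.125 0.6 0.025 0 1" --pt "0 0 -0.14 0.68 0.028 0 1" --pt "0 0 -0.145 0.704 0.029 0 1" --pt "0 0 -0.145 0.704 0.029 0 1"

```text
clock: 20.7
eef_pos: [501.6, 140.0, 165.0]
tcp_rot: [-3.141, 0.0, 2.238]
contact_force: [-0.1, 0.4, -2.2]
opening: 0.339
grasp_force: 40.0
```

>>> carry_out --pt "0 0 0 0 0 0.04 1" --pt "0 0 0 0 0 0.12 1" --pt "0 0 0 0 0 0.22 1" --pt "0 0 0 0 0 0.3 1" --pt "0 0 0 0 0 0.36 1" --pt "0 0 0 0 0 0.4 1" --pt "0 0 0 0 0 0.416 1" --pt "0 0 0 0 0 0.416 1"

```text
clock: 21.7
eef_pos: [501.7, 140.1, 61.1]
tcp_rot: [3.141, 0.0, 2.238]
contact_force: [-0.5, 0.6, -2.7]
opening: 0.347
grasp_force: 40.0
```

Check alignment from the scene camera while creeping: contact is expected near z ≈ 48.5.

>>> carry_out --pt "0 0 0 0 0 0.01 1" --pt "0 0 0 0 0 0.02 1" --pt "0 0 0 0 0 0.03 1" --pt "0 0 0 0 0 0.038 1" --pt "0 0 0 0 0 0.042 1" --pt "0 0 0 0 0 0.042 1"

```text
clock: 22.45
eef_pos: [501.5, 140.0, 50.4]
tcp_rot: [-3.141, -0.0, 2.238]
contact_force: [-0.1, 0.2, -2.5]
opening: 0.34
grasp_force: 40.0
```

Run:
```python
from h import *
c=r.get_calibration("scene");sc=r.grab_frame("scene");z=r.sense()["eef_pos"][2]-16.5
cv2.imwrite("pics/c4.png",cv2.resize(sc[120:270,150:350],None,fx=3.5,fy=3.5,interpolation=cv2.INTER_CUBIC)[:,:,::-1])
print(tape(c,sc,(75,60,20),(100,255,255),z=z+36,near=np.array([501,141]),rad=90))
```

```text
(343, array([506.3, 147.1,  87.3, 121. ]), array([504.3, 134.9]), 128.5)
```

View pics/c4.png

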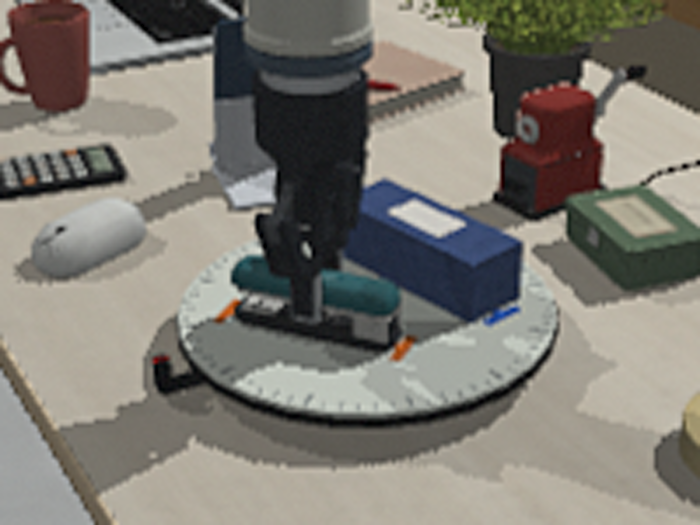

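The stapler hovers centred between the orange crossbars (crop (228,312) and (402,348)), clear of the lid.

>>> carry_out --pt "0 0 0 0 0 0.002 1" --pt "0 0 0 0 0 0.004 1" --pt "0 0 0 0 0 0.006 1" --pt "0 0 0 0 0 0.006 1"

```text
clock: 23.0
eef_pos: [501.5, 140.0, 49.0]
tcp_rot: [-3.142, -0.0, 2.238]
contact_force: [-0.3, 0.1, -2.5]
opening: 0.345
grasp_force: 40.0
```

>>> carry_out --pt "0 0 0 0 0 0.002 1" --pt "0 0 0 0 0 0.003 1" --pt "0 0 0 0 0 0.003 1"

```text
clock: 23.38
eef_pos: [501.6, 140.1, 48.6]
tcp_rot: [3.141, 0.0, 2.238]
contact_force: [-1.6, -0.1, 4.7]
opening: 0.343
grasp_force: 40.8
```

>>> carry_out --force 20 --pt "0 0 0 0 0 -0.001 1" --pt "0 0 0 0 0 -0.001 1" --pt "0 0 0 0 0 -0.001 0.4" --pt "0 0 0 0 0 -0.001 0.25" --pt "0 0 0 0 0 -0.001 0.1" --pt "0 0 0 0 0 -0.001 -0.1" --pt "0 0 0 0 0 -0.001 -0.2" --pt "0 0 0 0 0 -0.001 -0.2"

```text
clock: 24.38
eef_pos: [501.6, 140.1, 48.5]
tcp_rot: [-3.142, -0.0, 2.238]
contact_force: [-0.8, 1.4, -0.2]
opening: 0.597
grasp_force: 0.0
```

>>> carry_out --pt "0 0 0 0 0 -0.02 -0.2" --pt "0 0 0 0 0 -0.08 -0.2" --pt "0 0 0 0 0 -0.2 -0.2" --pt "0 0 0 0 0 -0.36 -0.2" --pt "0 0 0 0 0 -0.5 -0.2" --pt "0 0 0 0 0 -0.56 -0.2" --pt "0 0 0 0 0 -0.56 -0.2" --pt "0 0 0 0 0 -0.56 -0.2"

```text
clock: 25.38
eef_pos: [500.8, 139.8, 187.4]
tcp_rot: [-3.14, -0.001, 2.238]
contact_force: [0.0, 0.6, 0.5]
opening: 0.601
grasp_force: 0.0
```

>>> carry_out --pt "0 0 0 0.2 0 0 -0.2" --pt "0 0 0 0.5 0 0 -0.2" --pt "0 0 0 0.9 0 0 -0.2" --pt "0 0 0 0.9 0 0 -0.2" --pt "0 0 0 0.9 0 0 -0.2" --pt "0 0 0 0.9 0 0 -0.2" --pt "0 0 0 0.9 0 0 -0.2"

```text
clock: 26.25
eef_pos: [362.9, 315.8, 188.0]
tcp_rot: [-3.141, 0.0, 2.237]
contact_force: [0.5, -0.4, -0.5]
opening: 0.601
grasp_force: 0.0
```

Run:
```python
from h import *
print(r.sense()["eef_pos"])
im=r.grab_frame("top");sc=r.grab_frame("scene");c=r.get_calibration("top")
cv2.imwrite("pics/c5.png",cv2.resize(np.vstack([im[140:300,200:480],sc[150:310,150:430]]),None,fx=1.8,fy=1.8)[:,:,::-1])
print(tape(c,im,(75,60,20),(100,255,255),z=74,near=np.array([501,141]),rad=90))
S=r.silhouettes("scene","lid")
print("lid",boxfit(r.get_calibration("scene"),S[0]["region"],[609,167,.23],54,148,32,82))
```

```text
[362.85465638 315.82997774 187.9876907 ]
(527, array([500.8, 140. ,  29.5, 118.6]), array([500.9, 140.5]), 128.7)
lid (array([6.10131e+02, 1.67721e+02, 2.24000e-01]), np.float64(0.037))
```

View pics/c5.png

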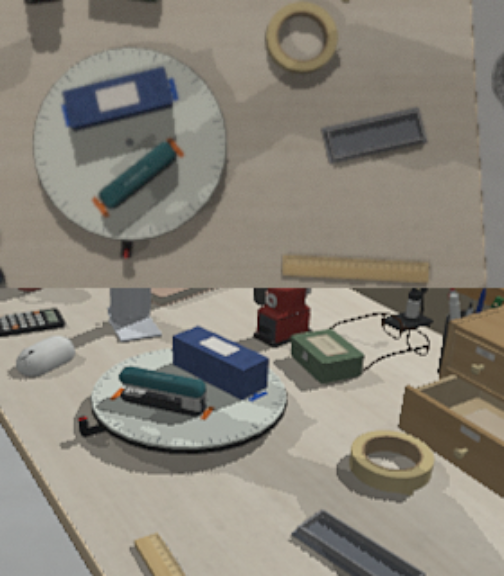

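Both things stand on their marks: the stapler measures (501,140) at 128.7° and the lid (610,168). The base and disc are unchanged.

```bash
python3 -c "
from rig import r
print(r.sign_off())"
```

```text
the job is handed in; nothing more can be done
None
```

The job is handed in: the lid is on the blue mark and the stapler on the orange mark, each within about 2 mm and 1° by camera, with the disc and box base where they were; the sign-off returned no verdict.

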